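# Level the plant shelf with its levelling foot

### The job

The plant shelf has sunk at the end that stands on its levelling foot: lay the yellow spirit level gently along the middle of the shelf, lengthwise, let go of it, and turn the black knob of the levelling foot until the bubble sits centred between the two lines of the vial. Then press down on the level with about 10 N so that the shelf beds on its feet, see that the bubble is still centred, and finish while holding that push, ready for the lock nut to be tightened; leave the pots and the bottle alone.

Things in the scene. Friction and masses are not known exactly. Their poses are not given: they have to be found in the camera images.
- level_mid (a point): Centre (21 mm above its underside) of the yellow spirit level, a bar 180 mm long (x), 30 wide (y), 42 high (z up), 0.3 kg, on the bench right of the shelf. Below 24 mm it is a full bar; above stand two solid end blocks, 28 to 90 mm from the middle, flat tops at 42 mm, and between them the green vial, open above. Two open fingers can press both blocks at once, astride the vial.
- bubble (a joint): Where the pale bubble (15 mm long) stands in the vial: metres from the middle along the level's +x, 0 = centred, stops at +-0.014. Two black lines ring the vial 10 mm either side of the middle. The bubble runs to the higher end, 25 mm for each degree of slope along the level, and takes about 1 s to settle.
- shelf_mid (a point): Middle of the shelf's top surface, 110 mm above the bench. y points along the shelf to the end with the levelling foot, x across it, z up. The flat rimless board reaches 160 mm either way along y and 90 mm along x; beyond it a bracket leads to the levelling foot, 230 mm from this point.
- shelf: The shelf; origin on the bench midway between its two fixed feet, 130 mm from shelf_mid towards -y; axes as at shelf_mid. It tilts about the fixed feet by less than a degree. The feet give a little: pressing 10 N on the middle lowers the foot end so that the bubble moves about 0.7 mm towards the fixed feet.
- knob_mid (a point): Centre of the round black knob on the levelling foot: 40 mm diameter, 28 mm high, axis vertical, 142 mm above the bench, 32 mm above the bracket under it. It turns many times round, stays as left, does not rise or sink. Clockwise seen from above raises this end, 4 mm a turn: the bubble moves 2.5 mm a radian towards this end. Anticlockwise lowers it. y points away from the shelf.
- white_pot: Bystander: seedling in a white plastic pot, 84 mm diameter, pot 78 mm high and 180 mm with its leaves, behind the shelf. Origin at the centre of its underside.
- clay_pot: Bystander: seedling in a terracotta pot, 80 mm diameter, pot 70 mm high and 140 mm with its leaves, to the left of the knob. Origin at the centre of its underside.
- feed_bottle: Bystander: white plant-food bottle with a blue cap, 60 mm diameter, 150 mm high, beyond the spirit level. Origin at the centre of its underside.
Mind the look-alikes: they are no part of the job. Of the things that look like the part that bears level_mid, the middle-sized one is meant.

How it is judged:
On the way, in this order (a step that is already met when the one before it is completed fails the run):
1. the spirit level lies lengthwise along the shelf, wholly on it, let go (z of level_mid in the frame of shelf_mid between 0.015 and 0.027 m and x of level_mid in the frame of shelf_mid between -0.075 and 0.075 m and y of level_mid in the frame of shelf_mid between -0.075 and 0.075 m and angle between the x axis of level_mid and the y axis of shelf_mid, either way round below 0.15 rad and contact force between level and shelf above 1 N and contact force between each of the arm, the fingers and level below 0.1 N), for 0.2 s.
2. the knob has been turned until the bubble stands about centred (within 3 mm) on the level shelf, before pressing (value of joint bubble between -0.003 and 0.003 m and angle between shelf's own z axis and vertical below 0.0024 rad and contact force between level and shelf between 1 and 5 N), for 0.2 s.
At the end, for the whole second after the job is handed in: The level lies lengthwise (within 0.15 rad) and wholly on the shelf, its bubble within 2 mm of the middle and the shelf itself within 0.0024 rad of level, while the robot keeps pressing on it: the level bears on the shelf with 7 to 25 N (its own weight is 3 N) (value of joint bubble between -0.002 and 0.002 m and angle between shelf's own z axis and vertical below 0.0024 rad and z of level_mid in the frame of shelf_mid between 0.015 and 0.027 m and x of level_mid in the frame of shelf_mid between -0.075 and 0.075 m and y of level_mid in the frame of shelf_mid between -0.075 and 0.075 m and angle between the x axis of level_mid and the y axis of shelf_mid, either way round below 0.15 rad and contact force between any of the fingers, the arm and level above 3 N and contact force between level and shelf between 7 and 25 N); the arm keeps its last pose, push and grip.
It fails at once if the level is dropped or rammed on the shelf (over 90 N) (contact force between level and shelf above 90 N).
It fails at once if a pot or the bottle is pushed away or knocked over (distance of any of white_pot, clay_pot, feed_bottle from where it was at the start of the episode above 0.02 m or angle between any of white_pot, clay_pot, feed_bottle's own z axis and vertical above 0.3 rad).
It also fails if it takes over 72 s, if anything falls off the work surface, if the arm or the gripper's body presses on something with over 40 N, if the wrist force passes 120 N, or if a joint passes its speed limit or range.

### The arm

A 7-joint arm with a two-finger parallel gripper is mounted at the origin on the work surface. World frame = base frame: x ahead of the robot, y to its left, z up, the work surface at z = 0. Lengths are in m, angles in rad, forces in N, time in s.
With the tool pointing down it reaches from about 0.425 to 0.95 m from the base axis. Payload 4.7 kg.
Tool frame: the origin (TCP) lies midway between the tips of the shut fingers; the grasp point (between the pads) lies 19 mm behind it; z points along the fingers, y is the line along which they close (so a half turn about z gives the same grasp; the last joint's range is limited). The gripper opens to 85 mm and grips with 20 to 120 N. Pads are 22 mm wide; open, the fingers measure 114 mm over their backs; the gripper's body (76 mm by 85 mm) begins 54 mm behind the grasp point. The pads swing forward as they close: fully open they stand 13 mm farther back than shut.
Start: joints at [-1.214, 0.469, -0.049, 1.532, 0.024, 1.141, -0.082], TCP at [0.254, 0.625, 0.231] pointing down, gripper open.
Joint ranges: [-2.59, 2.59], [-0.33, 1.99], [-1.39, 1.29], [0.1, 2.45], [-1.04, 4.18], [0.21, 1.99], [-2.66, 2.66]. Speed limits (rad/s): [2.57, 2.57, 3.14, 3.14, 3.14, 3.14, 3.14].

### API

Orientations are given as [roll, pitch, yaw] about the fixed x, y, z axes, in that order (R = Rz(yaw) Ry(pitch) Rx(roll)).
In Python, from rig import env, viewer, order gives the robot as it stands. The module is installed in compiled form; this text tells all that it offers.
- The arm moves only by the shell command python3 -m crank 'ROWS' [FORCE]. ROWS is text: rows parted by semicolons, each of 7 numbers parted by spaces: the finger opening in m, from 0 to 0.0854, then the shift along the tool's x, y, z in m, then the turn, a rotation vector about the tool's x, y, z in degrees. In form: fingers x y z rx ry rz; .... A call has 1 to 12 rows; each row is the pose to reach, as a shift and turn from the pose commanded when the call began, along the tool's axes at that moment; what a row does not reach only later rows make up. A row lasts 1/8 s, in which the tool goes at most 62.5 mm and 10.7 degrees, less where a joint would pass 70% of its speed; a pose out of reach is approached as far as the arm can. A call with a gripper value outside its range is refused whole. The fingers move at their own pace and stop on an object; FORCE is the grip in N (left out, the last holds). Time passes only in rows, so rows that repeat a pose let the fingers close. It gives the time, the measured TCP pose, the force, the opening and the grip force at its end, in the units of the state.
- env.get_state(): the state, without advancing time (a new reading comes with each control period).
- viewer.capture(name): name is "scene" or "side" or "wrist"; returns the picture (420x560x3 uint8, red, green, blue); there is no depth.
- viewer.camera_params(name): a dict with "mtx" (3x3 intrinsics, pixels), "camera_from_world" (4x4, takes a point from world to camera coordinates). Camera axes: x right, y down, z forward; pixel columns grow to the right and rows downward; lengths in m; the calibration is good to about 2 mm. The wrist camera is an equidistant fisheye: a pixel r from the principal point sees the ray r / f radians off the axis. A picture is of the moment at which its call begins: read the wrist's pose just before it. camera_params takes no time and is no camera call; for the wrist camera it gives the pose at the moment of the call.
- order.hand_in(): hands the job in; it is judged then, once.
The state is a dict: "t": time; "qpos": joint angles; "qd": joint speeds; "joint_torque": joint torques, N m; "tcp_pos": TCP position; "ee_rot": TCP orientation; "wrist_force": force on the tool from outside, world axes, zero at the start; "torque": the same for the moment, N m; "opening": finger opening in m; "grasp_force": force on a finger pad.
Only numpy, scipy, OpenCV 4.12 (cv2) and the standard library are available. Lean on these libraries where they do the work, as an engineer would, in place of code of your own. Each camera call takes 0.05 s, during which the arm holds its last target. There are 200 camera calls.

## Working session

There is one attempt and no reset: what is moved stays moved. The work goes in short steps, Python scripts to look and compute and a shell command to move; the robot and the scene stay as the last step left them, time stands still between calls to the robot, and variables do not carry over. Pictures are saved under pics/ and viewed, at most 10 in all, crops included, and the job is handed in when it is done.

```bash
mkdir -p pics; python3 - <<'E'
from rig import env,viewer
import cv2,numpy as np
s=env.get_state();print({k:np.round(v,3).tolist() for k,v in s.items()})
ims=[]
for n in("scene","side"):
    im=viewer.capture(n)[:,:,::-1];cv2.imwrite(f"pics/{n}0.png",im);ims.append(im)
    p=viewer.camera_params(n);print(n,np.round(p["mtx"],1).tolist(),np.round(p["camera_from_world"],3).tolist())
E
```

```text
{'t': 0.0, 'qpos': [-1.214, 0.469, -0.049, 1.534, 0.024, 1.141, -0.082], 'qd': [0.002, -0.002, 0.001, -0.001, -0.0, 0.001, -0.0], 'joint_torque': [0.001, -51.03, -0.047, -23.772, 0.011, 0.007, -0.0], 'tcp_pos': [0.254, 0.625, 0.23], 'ee_rot': [-3.14, 0.0, 2.756], 'wrist_force': [0.15, 1.011, -0.002], 'torque': [-0.014, -0.068, -0.029], 'grasp_force': 0.0, 'opening': 0.085}
scene [[433.0, 0.0, 279.2], [0.0, 433.0, 213.7], [0.0, 0.0, 1.0]] [[-0.751, 0.66, -0.018, 0.296], [0.393, 0.425, -0.815, -0.12], [-0.531, -0.619, -0.579, 1.728], [0.0, 0.0, 0.0, 1.0]]
side [[496.2, 0.0, 283.6], [0.0, 496.2, 213.7], [0.0, 0.0, 1.0]] [[-0.646, -0.763, -0.002, 0.35], [-0.461, 0.392, -0.796, 0.27], [0.608, -0.514, -0.605, 1.312], [0.0, 0.0, 0.0, 1.0]]
```

View pics/scene0.png

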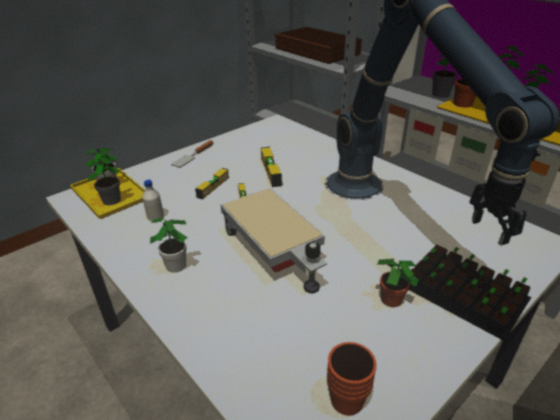

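View pics/side0.png

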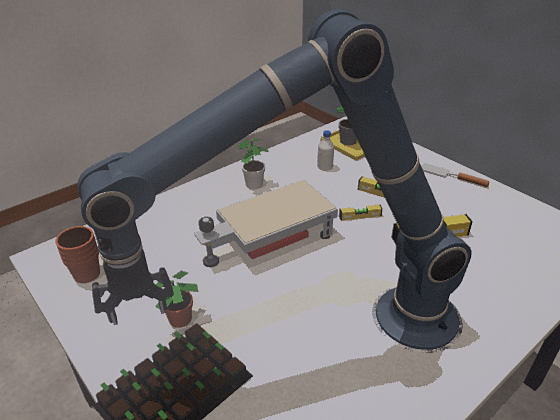

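Spirit-level look-alikes: scene (213,182), (271,166), (242,190, partly hidden by the shelf), plus the yellow tray (110,190). In the side view they are (375,186), (457,226) and (361,212). I'll measure their lengths next, and the shelf and knob as well.

```bash
cat > h.py <<'E'
import cv2,numpy as np
from rig import env,viewer
def proj(n,P):
    p=viewer.camera_params(n);T=p["camera_from_world"];c=(T[:3,:3]@np.atleast_2d(P).T).T+T[:3,3]
    return (p["mtx"]@(c/c[:,2:]).T).T[:,:2]
def ray(n,px,p=None):
    p=p or viewer.camera_params(n);K=p["mtx"];T=np.array(p["camera_from_world"]);px=np.atleast_2d(px).astype(float)
    d=(px-K[:2,2])/[K[0,0],K[1,1]]
    if n=="wrist":
        r=np.linalg.norm(d,axis=1,keepdims=True)+1e-9;v=np.hstack([d/r*np.sin(r),np.cos(r)])
    else: v=np.hstack([d,np.ones((len(d),1))])
    R=T[:3,:3];return -R.T@T[:3,3],v@R
def plane(n,px,z,p=None):
    o,v=ray(n,px,p);return o+v*((z-o[2])/v[:,2:])
def tri(a,b):
    (o1,v1),(o2,v2)=a,b;v1=v1[0]/np.linalg.norm(v1);v2=v2[0]/np.linalg.norm(v2)
    A=sum(np.eye(3)-np.outer(v,v) for v in(v1,v2));B=sum((np.eye(3)-np.outer(v,v))@o for o,v in((o1,v1),(o2,v2)))
    return np.linalg.solve(A,B)
def mask(im,lo,hi,k=0):
    return cv2.inRange(cv2.cvtColor(im,cv2.COLOR_BGR2HSV),lo,hi)
def blobs(m,amin):
    cs,_=cv2.findContours(m,cv2.RETR_EXTERNAL,cv2.CHAIN_APPROX_NONE);return [c[:,0] for c in cs if cv2.contourArea(c)>amin]
E
python3 - <<'E'
from h import *
for n in("scene","side"):
    im=cv2.imread(f"pics/{n}0.png")
    for c in blobs(cv2.morphologyEx(mask(im,(20,110,70),(36,255,255)),cv2.MORPH_CLOSE,np.ones((9,9))),40):
        P=plane(n,c,0.02)[:,:2].astype(np.float32);r=cv2.minAreaRect(P)
        print(n,"yellow",c.mean(0).round(),np.round(r[0],3),np.round(r[1],3),round(r[2]))
    for c in blobs(mask(im,(10,40,120),(22,140,255)),1500):
        P=plane(n,c,0.108)[:,:2].astype(np.float32);r=cv2.minAreaRect(P)
        print(n,"shelf",c.mean(0).round(),np.round(r[0],3),np.round(r[1],3),round(r[2],1))
a=cv2.imread("pics/scene0.png")[130:300,180:340];b=cv2.imread("pics/side0.png")[150:280,180:490]
A=cv2.resize(a,None,fx=2.4,fy=2.4);B=cv2.resize(b,None,fx=1.3,fy=1.3);o=np.zeros((408,800,3),np.uint8);o[:,:384]=A;o[:169,390:793]=B
cv2.imwrite("pics/crop0.png",o)
E
```

```text
scene yellow [242. 190.] [ 0.374 -0.241] [0.088 0.019] 53
scene yellow [213. 182.] [ 0.419 -0.369] [0.208 0.065] 21
scene yellow [109. 193.] [ 0.753 -0.588] [0.313 0.211] 89
scene yellow [270. 161.] [ 0.144 -0.351] [0.248 0.052] 61
scene yellow [553. 138.] [-0.954  0.364] [0.157 0.068] 21
scene yellow [465. 109.] [-0.972 -0.099] [0.334 0.237] 33
scene shelf [ 56. 267.] [ 1.067 -0.159] [0.257 0.143] 63.1
scene shelf [271. 222.] [0.494 0.07 ] [0.315 0.181] 80.4
side yellow [457. 224.] [ 0.137 -0.393] [0.087 0.099] 61
side yellow [361. 213.] [ 0.388 -0.206] [0.144 0.058] 59
side yellow [371. 187.] [ 0.474 -0.337] [0.074 0.126] 56
side yellow [342. 144.] [ 0.739 -0.493] [0.113 0.219] 89
side shelf [276. 210.] [0.493 0.07 ] [0.311 0.181] 81.2
```

View pics/crop0.png

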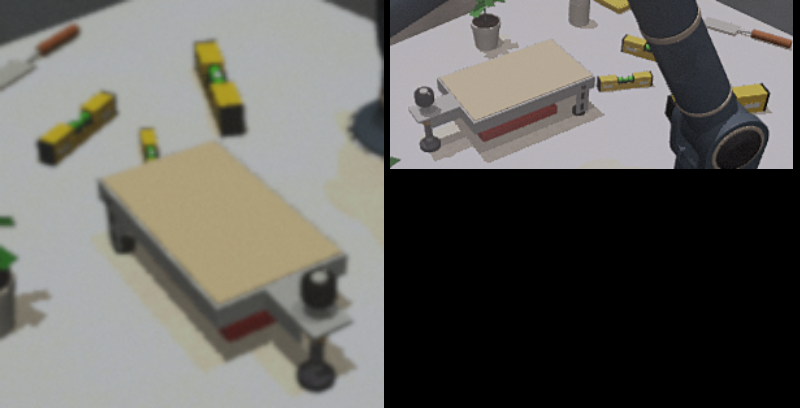

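The small crop shows three spirit levels. The large one is at scene (271,166), about 245 mm long. The small one is at (242,190), about 130 mm. The middle one is at (213,182), about 180–200 mm, and that's the one meant. The shelf's foot end, with the knob, is at scene (313,250), on the +y side.

```bash
cat >> h.py <<'E'
from scipy.spatial.transform import Rotation as Ro
def go(p,xang=None):
    s=env.get_state();R=Ro.from_euler('xyz',s["ee_rot"]).as_matrix();d=np.array(p)-s["tcp_pos"]
    a=np.degrees(np.arctan2(R[1,0],R[0,0]))
    print("shift",(R.T@d).round(4),"xang now",a.round(1),"rz",None if xang is None else -round((xang-a+180)%360-180,1))
E
python3 - <<'E'
from h import *
u=np.radians(80.8);y=np.array([np.cos(u),np.sin(u)])
k=np.array([.4935,.07])+.23*y;K=[*k,.142];print("knob pred",K,proj("scene",K),proj("side",K))
for nm,a,b,z in(("clay",(393,302),(181,322),0),("white",(175,265),(255,186),0)):
    print(nm,plane("scene",a,z).round(3),plane("side",b,z).round(3))
go([.62,.1,.33]);go([.42,-.33,.28],201)
go([.42,-.33,.28],21)
E
```

```text
knob pred [np.float64(0.5302726731691221), np.float64(0.29704134096678725), 0.142] [[312.61097416 249.95573947]] [[205.69299242 223.94759257]]
clay [[0.402 0.491 0.   ]] [[0.384 0.485 0.   ]]
white [[ 0.776 -0.058  0.   ]] [[ 0.762 -0.05   0.   ]]
shift [-0.5368 -0.3487 -0.099 ] xang now 157.9 rz None
shift [-0.5133 -0.8223 -0.0482] xang now 157.9 rz -43.1
shift [-0.5133 -0.8223 -0.0482] xang now 157.9 rz 136.9
```

```bash
python3 -m crank '0.085 -0.2 -0.12 -0.1 0 0 0;0.085 -0.537 -0.349 -0.1 0 0 0;0.085 -0.537 -0.349 -0.1 0 0 0;0.085 -0.537 -0.349 -0.1 0 0 0;0.085 -0.537 -0.349 -0.1 0 0 0;0.085 -0.537 -0.349 -0.1 0 0 0;0.085 -0.537 -0.349 -0.1 0 0 0;0.085 -0.537 -0.349 -0.1 0 0 0;0.085 -0.537 -0.349 -0.1 0 0 0;0.085 -0.537 -0.349 -0.1 0 0 0;0.085 -0.537 -0.349 -0.1 0 0 0;0.085 -0.537 -0.349 -0.1 0 0 0'; python3 -c "
from h import *
print(env.get_state()['qpos'].__repr__());go([.42,-.33,.28],201);go([.42,-.33,.28],21)"
```

```text
t: 1.6
tcp_pos: [0.6208, 0.0973, 0.3308]
ee_rot: [-3.14, -0.0, 2.751]
wrist_force: [-0.6, 0.9, -0.4]
opening: 0.0845
grasp_force: 0.0
array([-0.39340066,  0.3267273 ,  0.22954608,  1.5280575 , -0.07496413,
        1.29616688,  1.02499724])
shift [ 0.023  -0.4715  0.0514] xang now 157.6 rz -43.4
shift [ 0.023  -0.4715  0.0514] xang now 157.6 rz 136.6
```

```bash
python3 -m crank '0.085 0.023 -0.47 0.05 0 0 136;0.085 0.023 -0.47 0.05 0 0 136;0.085 0.023 -0.47 0.05 0 0 136;0.085 0.023 -0.47 0.05 0 0 136;0.085 0.023 -0.47 0.05 0 0 136;0.085 0.023 -0.47 0.05 0 0 136;0.085 0.023 -0.47 0.05 0 0 136;0.085 0.023 -0.47 0.05 0 0 136;0.085 0.023 -0.47 0.05 0 0 136;0.085 0.023 -0.47 0.05 0 0 136;0.085 0.023 -0.47 0.05 0 0 136;0.085 0.023 -0.47 0.05 0 0 136'; python3 -c "
from h import *
print(env.get_state()['qpos'].round(2))
p=viewer.camera_params('wrist');print(p['mtx'].round(1).tolist(),np.array(p['camera_from_world']).round(3).tolist())
im=viewer.capture('wrist')[:,:,::-1];cv2.imwrite('pics/w1.png',im)
for c in blobs(cv2.morphologyEx(mask(im,(20,110,70),(36,255,255)),cv2.MORPH_CLOSE,np.ones((25,25))),200):
    P=plane('wrist',c,.042,p)[:,:2].astype(np.float32);r=cv2.minAreaRect(P);print(c.mean(0).round(),np.round(r[0],3),np.round(r[1],3),round(r[2],1))
"
```

```text
t: 3.1
tcp_pos: [0.4228, -0.3243, 0.2807]
ee_rot: [-3.14, -0.001, 0.503]
wrist_force: [0.3, -0.7, -0.5]
opening: 0.085
grasp_force: 0.0
[-0.1   0.23  0.81  1.84 -0.19  1.15 -0.29]
[[325.2, 0.0, 282.8], [0.0, 325.2, 206.6], [0.0, 0.0, 1.0]] [[0.482, -0.876, -0.002, -0.488], [-0.835, -0.46, 0.301, 0.15], [-0.265, -0.143, -0.953, 0.492], [0.0, 0.0, 0.0, 1.0]]
[221. 342.] [ 0.147 -0.37 ] [0.077 0.071] 60.2
[154. 263.] [ 0.226 -0.225] [0.048 0.069] 65.4
[304. 224.] [ 0.376 -0.38 ] [0.06 0.03] 20.5
[209. 176.] [ 0.375 -0.247] [0.043 0.023] 61.1
[319. 136.] [ 0.481 -0.341] [0.058 0.03 ] 20.0
[517.  78.] [ 0.74  -0.571] [0.21  0.268] 0.7
```

View pics/w1.png

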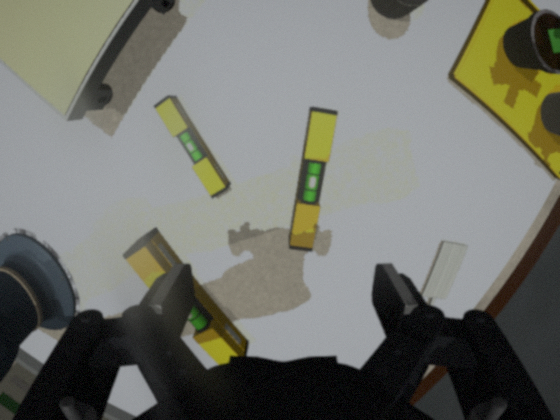

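The wrist picture shows the middle-sized level with its blocks at (320,136) and (304,224) and the vial at (312,182). The blocks measure 60×30 mm, so the choice is right. The small level (190,148) and the large one (190,300) are clear of the fingers.

```bash
python3 -c "
from h import *
go([.4285,-.3605,.08],20.3);go([.4285,-.3605,.004],20.3)"
```

```text
shift [-0.0124  0.0348  0.2005] xang now 28.6 rz 8.3
shift [-0.0124  0.035   0.2765] xang now 28.6 rz 8.3
```

```bash
python3 -m crank '0.085 -0.0124 0.035 0.06 0 0 8.3;0.085 -0.0124 0.035 0.12 0 0 8.3;0.085 -0.0124 0.035 0.18 0 0 8.3;0.085 -0.0124 0.035 0.225 0 0 8.3;0.085 -0.0124 0.035 0.26 0 0 8.3;0.085 -0.0124 0.035 0.2755 0 0 8.3;0.085 -0.0124 0.035 0.2755 0 0 8.3;0 -0.0124 0.035 0.2755 0 0 8.3;0 -0.0124 0.035 0.2755 0 0 8.3;0 -0.0124 0.035 0.2755 0 0 8.3;0 -0.0124 0.035 0.2755 0 0 8.3;0 -0.0124 0.035 0.2755 0 0 8.3' 50; python3 -c "
from h import *
im=viewer.capture('wrist')[:,:,::-1];cv2.imwrite('pics/w2.png',im)
go([.4285,-.3605,.25]);go([.4935,.07,.26],80.8)"
```

```text
t: 4.65
tcp_pos: [0.4286, -0.3635, 0.0067]
ee_rot: [3.141, -0.001, 0.361]
wrist_force: [-0.9, 0.9, 5.4]
opening: 0.0287
grasp_force: 51.9
shift [ 0.0013 -0.0028 -0.2433] xang now 20.7 rz None
shift [ 0.2142 -0.3825 -0.2531] xang now 20.7 rz -60.1
```

```bash
python3 -m crank '0 0 0 -0.04 0 0 0;0 0 0 -0.1 0 0 0;0 0 0 -0.16 0 0 0;0 0.03 -0.05 -0.2 0 0 -10;0 0.06 -0.1 -0.23 0 0 -20;0 0.1 -0.15 -0.233 0 0 -30;0 0.13 -0.21 -0.233 0 0 -40;0 0.165 -0.27 -0.233 0 0 -50;0 0.195 -0.32 -0.233 0 0 -60;0 0.214 -0.36 -0.233 0 0 -60;0 0.214 -0.3825 -0.233 0 0 -60;0 0.214 -0.3825 -0.233 0 0 -60'; python3 -c "
from h import *
im=viewer.capture('wrist')[:,:,::-1];cv2.imwrite('pics/w3.png',im)
go([.4935,.07,.125],80.8)"
```

```text
t: 6.2
tcp_pos: [0.492, 0.072, 0.238]
ee_rot: [-3.14, 0.0, 1.413]
wrist_force: [0.3, 0.2, -3.0]
opening: 0.0289
grasp_force: 50.8
shift [0.0002 0.0011 0.1133] xang now 80.8 rz -0.0
```

View pics/w3.png

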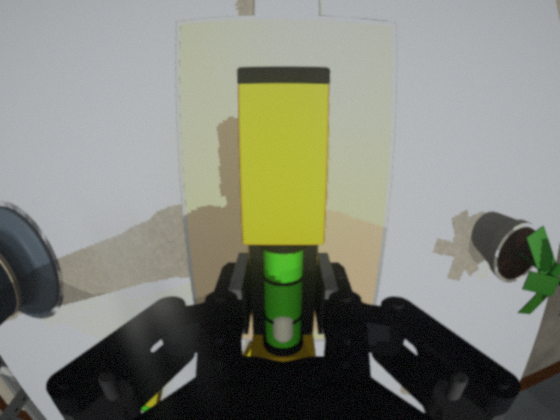

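The wrist picture shows the level held lengthwise over the shelf. Its axis runs along column 284, its vial is at (283,300), and the white pot is well clear to the right.

```bash
python3 -m crank '0 0 0 0.05 0 0 0;0 0 0 0.09 0 0 0;0 0 0 0.11 0 0 0;0 0 0 0.116 0 0 0;0 0 0 0.118 0 0 0;0 0 0 0.119 0 0 0;0 0 0 0.12 0 0 0;0 0 0 0.12 0 0 0'
```

```text
t: 7.25
tcp_pos: [0.4935, 0.0701, 0.1192]
ee_rot: [3.141, -0.001, 1.408]
wrist_force: [-0.5, 0.5, -2.7]
opening: 0.0287
grasp_force: 50.7
```

```bash
python3 -m crank '0 0 0 0.001 0 0 0;0 0 0 0.0015 0 0 0;0 0 0 0.002 0 0 0;0 0 0 0.0025 0 0 0;0 0 0 0.003 0 0 0;0 0 0 0.003 0 0 0'
```

```text
t: 8.0
tcp_pos: [0.4933, 0.0701, 0.1159]
ee_rot: [-3.142, -0.0, 1.408]
wrist_force: [0.7, 0.8, -1.1]
opening: 0.0289
grasp_force: 51.0
```

```bash
python3 -m crank '0 0 0 0.0005 0 0 0;0 0 0 0.001 0 0 0;0.04 0 0 0.001 0 0 0;0.085 0 0 0.001 0 0 0;0.085 0 0 0.001 0 0 0;0.085 0 0 0.001 0 0 0;0.085 0 0 -0.04 0 0 0;0.085 0 0 -0.09 0 0 0;0.085 0 0 -0.12 0 0 0;0.085 0 0 -0.12 0 0 0;0.085 0 0 -0.12 0 0 0;0.085 0 0 -0.12 0 0 0'; python3 -c "
from h import *
im=viewer.capture('wrist')[:,:,::-1];cv2.imwrite('pics/w4.png',im)
K=[.5303,.297,.25];go(K,80.8);go(K,171);go(K,236)
y=mask(im,(20,110,70),(36,255,255));p=viewer.camera_params('wrist')
for c in blobs(y,500):
    P=plane('wrist',c,.15,p)[:,:2].astype(np.float32);r=cv2.minAreaRect(P);print(c.mean(0).round(),np.round(r[0],3),np.round(r[1],3),round(r[2],1))
c=cv2.resize(im[100:400,180:390],None,fx=2,fy=2);cv2.imwrite('pics/w4c.png',c)"
```

```text
t: 9.5
tcp_pos: [0.4924, 0.0699, 0.2344]
ee_rot: [-3.139, 0.001, 1.408]
wrist_force: [0.4, -0.2, 0.2]
opening: 0.085
grasp_force: 0.0
shift [ 0.2302  0.0005 -0.0158] xang now 80.7 rz -0.1
shift [ 0.2302  0.0005 -0.0158] xang now 80.7 rz -90.3
shift [ 0.2302  0.0005 -0.0158] xang now 80.7 rz -155.3
[284. 274.] [0.485 0.017] [0.065 0.031] 80.7
[284. 134.] [0.503 0.126] [0.058 0.03 ] 80.2
```

View pics/w4c.png

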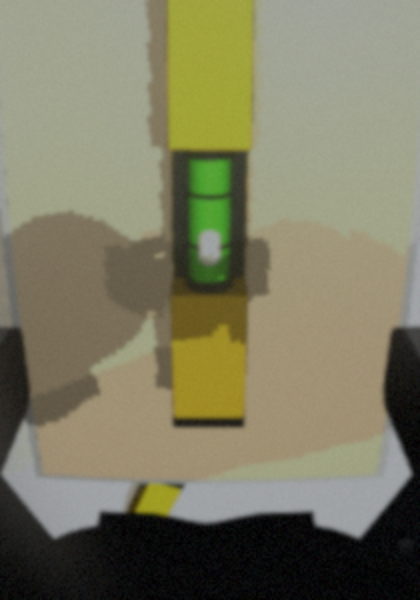

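The crop shows the level lying straight on the shelf, let go. The vial lines are at crop rows 196 and 246, and the bubble's centre is at about row 247. That puts the bubble near −10 mm, towards the fixed feet, so I need about 4.2 rad clockwise.

```bash
cat >> h.py <<'E'
def bubble(name,c=(.494,.0715),ang=80.8,z=.145):
    p=viewer.camera_params('wrist');im=viewer.capture('wrist')[:,:,::-1];cv2.imwrite(f'pics/{name}.png',im)
    T=np.array(p['camera_from_world']);u=np.radians(ang);a=np.array([np.cos(u),np.sin(u),0]);b=np.array([-a[1],a[0],0])
    s=np.arange(-32,33,.25)/1e3;w=np.arange(-3,3.1,.5)/1e3
    P=np.array([c[0],c[1],z])+s[None,:,None]*a+w[:,None,None]*b
    q=P@T[:3,:3].T+T[:3,3];r=np.linalg.norm(q[...,:2],axis=-1);th=np.arctan2(r,q[...,2])
    uv=(q[...,:2]/r[...,None]*th[...,None]*p['mtx'][0,0]+p['mtx'][:2,2]).astype(np.float32)
    st=cv2.remap(im,uv[...,0],uv[...,1],cv2.INTER_LINEAR);cv2.imwrite(f'pics/{name}s.png',cv2.resize(st,None,fx=3,fy=5,interpolation=0))
    h=cv2.cvtColor(st,cv2.COLOR_BGR2HSV).astype(float);sat=h[...,1].mean(0);v=h[...,2].mean(0);g=np.abs(s)<.024
    wh=np.clip(140-sat,0,None)*(v>90)*g*(1);print("white mm",(s*wh).sum()/wh.sum()*1e3 if wh.sum() else None,"ext",s[wh>0][[0,-1]]*1e3 if (wh>0).any() else None)
    print(" ".join(f"{x*1e3:.0f}:{int(A)}/{int(B)}" for x,A,B in zip(s[::4],sat[::4],v[::4])))
E
python3 -c "
from h import *
print(env.get_state()['qpos'].round(2));bubble('b0')"
python3 -m crank '0.085 0.05 0 -0.016 0 0 -10;0.085 0.1 0 -0.016 0 0 -20;0.085 0.15 0 -0.016 0 0 -30;0.085 0.2 0 -0.016 0 0 -40;0.085 0.23 0 -0.016 0 0 -50;0.085 0.23 0 -0.016 0 0 -60;0.085 0.23 0 -0.016 0 0 -70;0.085 0.23 0 -0.016 0 0 -80;0.085 0.23 0 -0.016 0 0 -90;0.085 0.23 0 -0.016 0 0 -100;0.085 0.23 0 -0.016 0 0 -110;0.085 0.23 0 -0.016 0 0 -120'
python3 -c "
from h import *
print(env.get_state()['qpos'].round(2));go([.5303,.297,.122],240)
im=viewer.capture('wrist')[:,:,::-1];cv2.imwrite('pics/k1.png',im)"
```

```text
[-0.64  0.18  0.48  1.96 -0.1   1.02 -0.28]
white mm -11.545705324202046 ext [-19.75  22.75]
-32:171/90 -31:148/69 -30:104/50 -29:81/43 -28:72/44 -27:100/50 -26:147/72 -25:162/92 -24:165/98 -23:163/96 -22:161/96 -21:162/96 -20:144/96 -19:101/98 -18:58/106 -17:36/123 -16:24/140 -15:12/152 -14:7/158 -13:7/161 -12:7/159 -11:7/160 -10:8/160 -9:8/161 -8:9/161 -7:12/161 -6:29/160 -5:74/161 -4:140/160 -3:173/161 -2:176/162 -1:176/162 0:178/161 1:176/162 2:176/162 3:177/161 4:178/162 5:176/162 6:175/158 7:167/136 8:141/102 9:151/112 10:171/149 11:175/161 12:176/162 13:175/162 14:174/162 15:176/162 16:174/162 17:175/162 18:174/163 19:174/162 20:175/161 21:171/154 22:157/124 23:109/81 24:67/61 25:97/72 26:153/116 27:170/150 28:173/163 29:172/164 30:173/164 31:174/163 32:172/164
t: 11.1
tcp_pos: [0.5303, 0.2967, 0.2508]
ee_rot: [-3.141, -0.002, -2.775]
wrist_force: [0.4, -0.0, -0.2]
opening: 0.0849
grasp_force: 0.0
[-0.59  0.34  0.01  1.68 -0.    1.12  1.36]
shift [-0.0003  0.0003  0.1288] xang now -159.0 rz -39.0
```

View pics/k1.png

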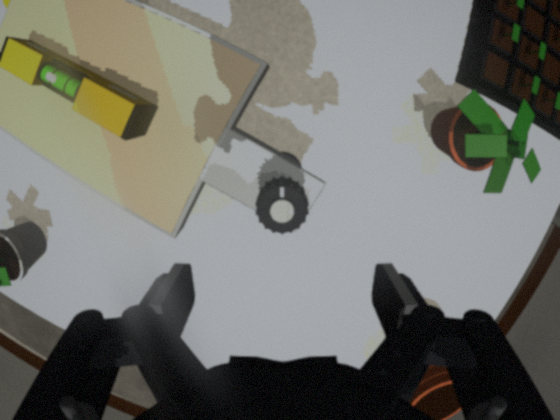

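The wrist picture shows the knob at (282,207), its top disc at (283,211), and nothing near the fingers' sweep. The clay pot is at (475,140) and well clear.

```bash
python3 -c "
from h import *
print(plane('wrist',[(283,211),(282,206)],.156).round(4))"
python3 -m crank '0.085 0 0 0 0 0 -10;0.085 0 0 0 0 0 -20;0.085 0 0 0 0 0 -30;0.085 0 0 0 0 0 -40;0.085 0 0 0.02 0 0 -49;0.085 0 0 0.06 0 0 -49;0.085 0 0 0.1 0 0 -49;0.085 0 0 0.12 0 0 -49;0.085 0 0 0.1285 0 0 -49;0.085 0 0 0.1285 0 0 -49'
```

```text
[[0.5314 0.297  0.156 ]
 [0.528  0.2948 0.156 ]]
t: 12.4
tcp_pos: [0.5304, 0.2969, 0.1229]
ee_rot: [3.141, -0.001, -1.926]
wrist_force: [0.3, 0.1, 1.6]
opening: 0.0849
grasp_force: 0.0
```

```bash
python3 -m crank '0 0 0 0 0 0 0;0 0 0 0 0 0 0;0 0 0 0 0 0 0;0 0 0 0 0 0 0;0 0 0 0 0 0 0;0 0 0 0 0 0 10;0 0 0 0 0 0 20;0 0 0 0 0 0 30;0 0 0 0 0 0 40;0 0 0 0 0 0 50;0 0 0 0 0 0 60;0 0 0 0 0 0 60' 60; python3 -c "
from h import *
print(env.get_state()['torque'].round(2),env.get_state()['qpos'].round(2))"
```

```text
t: 13.9
tcp_pos: [0.532, 0.2961, 0.1245]
ee_rot: [-3.141, 0.003, -2.975]
wrist_force: [1.6, -1.9, 5.2]
opening: 0.0386
grasp_force: 60.4
[-0.63 -0.22 -0.14] [-0.66  0.47  0.11  1.81 -0.07  0.86  1.22]
```

```bash
python3 -m crank '0 0 0 0 0 0 10;0 0 0 0 0 0 20;0 0 0 0 0 0 30;0 0 0 0 0 0 40;0 0 0 0 0 0 50;0 0 0 0 0 0 60;0 0 0 0 0 0 70;0 0 0 0 0 0 80;0 0 0 0 0 0 90;0 0 0 0 0 0 100;0 0 0 0 0 0 110;0 0 0 0 0 0 110'; python3 -m crank '0 0 0 0 0 0 10;0 0 0 0 0 0 20;0 0 0 0 0 0 30;0 0 0 0 0 0 40;0 0 0 0 0 0 50;0 0 0 0 0 0 60;0 0 0 0 0 0 70;0 0 0 0 0 0 77;0 0 0 0 0 0 77;0 0 0 0 0 0 77'; python3 -c "
from h import *
print(env.get_state()['qpos'].round(2));bubble('b1')"
```

```text
t: 15.4
tcp_pos: [0.5305, 0.2947, 0.1244]
ee_rot: [-3.141, 0.002, 1.388]
wrist_force: [-2.9, -4.6, 10.1]
opening: 0.039
grasp_force: 60.9
t: 16.65
tcp_pos: [0.5295, 0.2959, 0.1244]
ee_rot: [-3.141, 0.003, 0.046]
wrist_force: [-6.6, -3.3, 11.2]
opening: 0.0387
grasp_force: 61.1
[-1.23  0.64  0.94  1.84 -0.62  0.99 -1.54]
white mm None ext None
-32:0/0 -31:0/0 -30:0/0 -29:0/0 -28:0/0 -27:0/0 -26:0/0 -25:0/0 -24:0/0 -23:0/0 -22:0/0 -21:0/0 -20:0/0 -19:0/0 -18:0/0 -17:0/0 -16:0/0 -15:0/0 -14:0/0 -13:0/0 -12:0/0 -11:0/0 -10:0/0 -9:0/0 -8:0/0 -7:0/0 -6:0/0 -5:0/0 -4:0/0 -3:0/0 -2:0/0 -1:0/0 0:0/0 1:0/0 2:0/0 3:0/0 4:0/0 5:0/0 6:0/0 7:0/0 8:0/0 9:0/0 10:0/0 11:0/0 12:0/0 13:0/0 14:0/0 15:0/0 16:0/0 17:0/0 18:0/0 19:0/0 20:0/0 21:0/0 22:0/0 23:0/0 24:0/0 25:0/0 26:0/0 27:0/0 28:0/0 29:0/0 30:0/0 31:0/0 32:0/0
```

```bash
python3 -m crank '0.085 0 0 0 0 0 0;0.085 0 0 0 0 0 0;0.085 0 0 0 0 0 0;0.085 0 0 -0.04 0 0 0;0.085 0 0 -0.09 0 0 -10;0.085 0 0.02 -0.11 0 0 -20;0.085 -0.015 0.07 -0.11 0 0 -30;0.085 -0.03 0.12 -0.11 0 0 -40;0.085 -0.04 0.17 -0.11 0 0 -50;0.085 -0.047 0.224 -0.11 0 0 -60;0.085 -0.047 0.224 -0.11 0 0 -70;0.085 -0.047 0.224 -0.11 0 0 -78'; python3 -m crank '0.085 0 0 0 0 0 0;0.085 0 0 0 0 0 0;0.085 0 0 0 0 0 0';python3 -c "
from h import *
print(env.get_state()['qpos'].round(2));bubble('b2')"
```

```text
t: 18.2
tcp_pos: [0.494, 0.0701, 0.2335]
ee_rot: [3.141, -0.001, 1.411]
wrist_force: [0.8, 0.6, 1.1]
opening: 0.085
grasp_force: 0.0
t: 18.58
tcp_pos: [0.494, 0.0712, 0.2332]
ee_rot: [-3.141, 0.0, 1.407]
wrist_force: [0.4, 0.4, 0.4]
opening: 0.0847
grasp_force: 0.0
[-0.93  0.22  0.83  1.97 -0.19  1.03 -0.18]
white mm -2.064803873297226 ext [-9.75 21.  ]
-32:131/57 -31:103/44 -30:86/41 -29:91/42 -28:136/60 -27:160/81 -26:167/95 -25:171/101 -24:173/104 -23:172/100 -22:168/98 -21:166/96 -20:167/96 -19:167/96 -18:167/97 -17:169/98 -16:169/102 -15:164/97 -14:139/80 -13:152/96 -12:174/135 -11:173/157 -10:142/158 -9:79/156 -8:31/158 -7:13/160 -6:9/162 -5:8/161 -4:8/162 -3:8/162 -2:8/162 -1:8/162 0:8/162 1:8/161 2:10/161 3:16/162 4:42/161 5:94/152 6:133/120 7:144/103 8:166/138 9:176/159 10:176/162 11:175/163 12:177/163 13:175/162 14:175/162 15:175/163 16:176/162 17:175/162 18:174/163 19:173/158 20:166/138 21:132/94 22:78/64 23:67/60 24:112/78 25:160/125 26:173/157 27:173/164 28:174/164 29:174/164 30:174/165 31:173/164 32:172/164
```

The bubble now stands at about +1.3 mm, as the lines at −13.9/+6.8 and the bubble at −9/+4.7 along the strip give. I expect about +0.6 mm once it's pressed. I'll turn the open fingers along the level and come down to press.

```bash
python3 -m crank '0.085 -0.0015 0 0 0 0 -10;0.085 -0.0015 0 0 0 0 -20;0.085 -0.0015 0 0 0 0 -30;0.085 -0.0015 0 0 0 0 -40;0.085 -0.0015 0 0.01 0 0 -50;0.085 -0.0015 0 0.02 0 0 -60;0.085 -0.0015 0 0.03 0 0 -70;0.085 -0.0015 0 0.04 0 0 -80;0.085 -0.0015 0 0.055 0 0 -90;0.085 -0.0015 0 0.07 0 0 -90;0.085 -0.0015 0 0.08 0 0 -90;0.085 -0.0015 0 0.083 0 0 -90'; python3 -m crank '0.085 0 0 0.002 0 0 0;0.085 0 0 0.004 0 0 0;0.085 0 0 0.004 0 0 0'; python3 -c "
from h import *
go([.4935,.07,.14],170.8);bubble('b3')"
```

```text
t: 20.12
tcp_pos: [0.4935, 0.0695, 0.1496]
ee_rot: [-3.141, -0.001, 2.977]
wrist_force: [0.8, -0.0, -0.4]
opening: 0.0848
grasp_force: 0.0
t: 20.5
tcp_pos: [0.4939, 0.0696, 0.1464]
ee_rot: [3.141, 0.0, 2.979]
wrist_force: [-0.3, 0.6, -0.1]
opening: 0.0845
grasp_force: 0.0
shift [0.0004 0.0004 0.0064] xang now 170.7 rz -0.1
white mm -1.010132762925206 ext [-8.75  8.5 ]
-32:189/108 -31:140/66 -30:85/46 -29:73/45 -28:76/44 -27:142/73 -26:173/116 -25:178/123 -24:176/123 -23:178/123 -22:176/123 -21:174/124 -20:175/123 -19:175/123 -18:174/123 -17:174/124 -16:175/123 -15:173/123 -14:172/117 -13:144/80 -12:136/74 -11:172/118 -10:171/124 -9:152/125 -8:90/128 -7:53/135 -6:40/141 -5:35/144 -4:32/149 -3:31/150 -2:29/152 -1:20/164 0:21/173 1:20/177 2:21/179 3:23/181 4:31/179 5:55/165 6:112/160 7:157/139 8:107/77 9:160/133 10:174/170 11:174/159 12:176/149 13:175/152 14:176/151 15:176/143 16:175/131 17:175/131 18:176/131 19:178/133 20:177/136 21:178/134 22:169/111 23:114/58 24:67/44 25:64/44 26:75/53 27:169/96 28:189/142 29:190/156 30:193/154 31:192/144 32:192/141
```

View pics/b3.png

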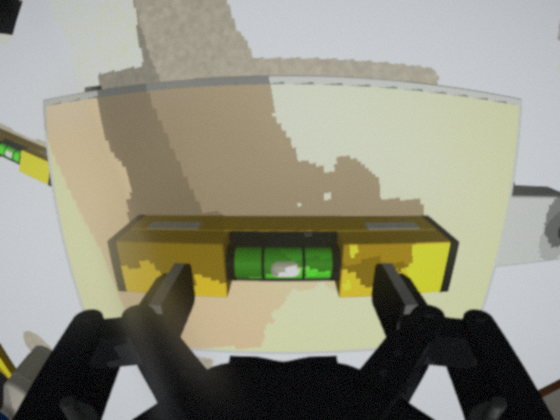

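The picture shows the vial between the open fingers, with lines at (263,263) and (304,263) and the bubble at (286,268), so it is inside the lines at about +1 mm. Now I'll press.

```bash
python3 -m crank '0.085 0 0 0.002 0 0 0;0.085 0 0 0.004 0 0 0;0.085 0 0 0.005 0 0 0;0.085 0 0 0.006 0 0 0;0.085 0 0 0.006 0 0 0'
```

```text
t: 21.18
tcp_pos: [0.4937, 0.0695, 0.1402]
ee_rot: [-3.142, -0.0, 2.979]
wrist_force: [0.1, -0.2, -0.4]
opening: 0.085
grasp_force: 0.0
```

```bash
for i in 1 2 ; do :; done; python3 -m crank '0.085 0 0 0.0005 0 0 0;0.085 0 0 0.001 0 0 0;0.085 0 0 0.001 0 0 0'; python3 -m crank '0.085 0 0 0.0005 0 0 0;0.085 0 0 0.0005 0 0 0'
```

```text
t: 21.55
tcp_pos: [0.4938, 0.0695, 0.1392]
ee_rot: [3.142, -0.0, 2.979]
wrist_force: [0.0, 0.3, 0.8]
opening: 0.085
grasp_force: 0.0
t: 21.8
tcp_pos: [0.4938, 0.0696, 0.1391]
ee_rot: [3.141, 0.0, 2.979]
wrist_force: [-2.1, -0.8, 3.4]
opening: 0.0849
grasp_force: 1.8
```

Contact at z ≈ 0.139; 3.4 N for 0.5 mm. I'll go on in small steps.

```bash
python3 -m crank '0.085 0 0 0.0005 0 0 0;0.085 0 0 0.0008 0 0 0;0.085 0 0 0.0008 0 0 0;0.085 0 0 0.0008 0 0 0'
```

```text
t: 22.3
tcp_pos: [0.4939, 0.0696, 0.139]
ee_rot: [3.141, -0.0, 2.979]
wrist_force: [-3.2, 0.4, 10.7]
opening: 0.085
grasp_force: 5.2
```

```bash
python3 -m crank '0.085 0 0 0 0 0 0;0.085 0 0 0 0 0 0;0.085 0 0 0 0 0 0;0.085 0 0 0 0 0 0;0.085 0 0 0 0 0 0;0.085 0 0 0 0 0 0;0.085 0 0 0 0 0 0;0.085 0 0 0 0 0 0;0.085 0 0 0 0 0 0;0.085 0 0 0 0 0 0'; python3 -c "
from h import *
bubble('b4');im=cv2.imread('pics/b4.png');cv2.imwrite('pics/b4c.png',cv2.resize(im[200:330,180:400],None,fx=3,fy=3))"
```

```text
t: 23.55
tcp_pos: [0.4939, 0.0696, 0.139]
ee_rot: [3.141, -0.0, 2.979]
wrist_force: [-3.3, -0.1, 9.7]
opening: 0.0849
grasp_force: 5.1
white mm -1.8162646455467903 ext [-9.5  5.5]
-32:188/113 -31:141/66 -30:79/43 -29:72/43 -28:73/43 -27:146/73 -26:176/120 -25:179/125 -24:175/126 -23:180/125 -22:177/126 -21:176/127 -20:175/126 -19:176/126 -18:177/126 -17:176/127 -16:175/127 -15:175/127 -14:172/123 -13:145/86 -12:131/73 -11:172/120 -10:163/127 -9:106/130 -8:61/137 -7:42/143 -6:36/147 -5:36/148 -4:36/148 -3:35/147 -2:36/148 -1:34/150 0:31/155 1:31/157 2:31/156 3:34/154 4:49/156 5:92/147 6:165/140 7:170/128 8:107/66 9:159/110 10:174/146 11:175/145 12:174/131 13:175/129 14:176/132 15:176/133 16:176/133 17:177/131 18:175/127 19:178/126 20:179/126 21:178/125 22:174/111 23:114/56 24:66/41 25:69/40 26:81/44 27:163/81 28:189/123 29:192/136 30:192/138 31:196/142 32:195/144
```

View pics/b4c.png

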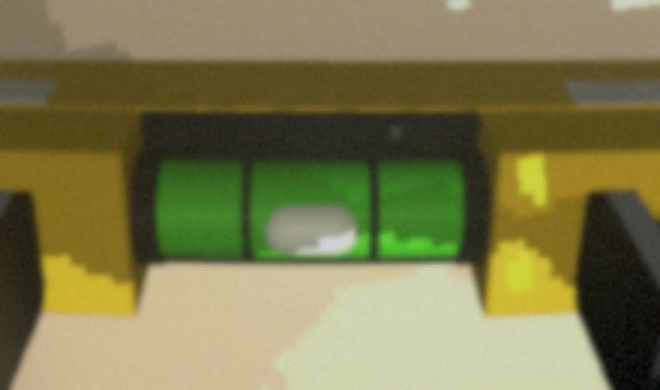

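The bubble at crop columns 265–357 lies centred between the lines at 247 and 374, an offset of about +0.2 mm. The push is steady at about 10 N, so I'm handing in.

```bash
python3 -c "
from rig import order
print(order.hand_in())"
```

```text
the job is handed in; nothing more can be done
None
```

I handed the job in at about 24 s. The level lies along the shelf with its bubble about 0.2 mm off centre under a steady push of about 10 N, and the pots and bottle were not touched; the hand-in returned no verdict.

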